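# Point out the blood-film staining sequence

### The arm

A 6-joint arm with a two-finger parallel gripper is mounted at the origin on a cart in front of the work surface, level with it; the furniture and walls round the work are solid. World frame = base frame: x ahead of the robot, y to its left, z up, the work surface at z = 0. Lengths are in mm, angles in rad, forces in N, time in s.
With the tool pointing down it reaches from about 225 to 725 mm from the base axis. Payload 3.1 kg.
Tool frame: the origin (TCP) lies midway between the tips of the shut fingers; the grasp point (between the pads) lies 19 mm behind it; x points along the fingers, z is the direction in which the jaws open and shut, and the axes are right-handed (so a half turn about x gives the same grasp; the last joint's range is limited). The gripper opens to 85 mm and grips with 20 to 120 N. Pads are 22 mm wide; open, the fingers measure 114 mm over their backs; the gripper's body (76 mm by 85 mm) begins 54 mm behind the grasp point. The pads swing forward as they close: fully open they stand 13 mm farther back than shut.
Start: joints at [-1.374, 0.048, 0.099, 1.622, 0, 1.443], TCP at [167.522, -497.548, 231.312] pointing down, gripper open.
Joint ranges: [-2.91, 2.91], [-0.99, 1.94], [-1.21, 1.42], [-2.12, 2.29], [-1.49, 1.47], [-3.14, 3.14]. Speed limits (rad/s): [2.79, 2.79, 3.14, 3.14, 3.14, 3.14].

### API

Orientations are given as a unit quaternion [w, x, y, z].
In Python, from station import get_state, capture, camera_params, close_job gives the robot as it stands.
- The arm moves only by the tool drive_tool, never from a script. Its argument "increments" is a list of rows, each an object with "delta_pos": the shift along the tool's x, y, z in mm, a list of three; "delta_rot": the turn, a rotation vector about the tool's x, y, z in degrees, a list of three; "claw": the closure in counts, from 0 (fully open) to 255 (shut). In form: [{"delta_pos": [x, y, z], "delta_rot": [rx, ry, rz], "claw": claw}, ...]. A call has 1 to 8 rows; each row shifts and turns the pose as measured when the row begins, along the tool's axes as they then stand; what a row does not reach is not made up. A row lasts 1/12 s, in which the tool goes at most 41.7 mm and 7.16 degrees, less where a joint would pass 70% of its speed; a pose out of reach is approached as far as the arm can. A call is refused whole if a number of a shift passes 41.7 or a number of a turn 7.16, either way. A call with a gripper value outside its range is refused whole. The fingers move at their own pace and stop on an object; "squeeze" is the grip in N (left out, the last holds). Time passes only in rows, so rows that do not move let the fingers close. It gives the time, the measured TCP pose, the force and the opening at its end, in the units of the state.
- get_state(): the state, without advancing time (a new reading comes with each control period).
- capture(name): name is "side" or "top" or "wrist"; returns the picture (384x512x3 uint8, blue, green, red); there is no depth.
- camera_params(name): a dict with "vertical_fov" (degrees; the focal length in pixels is half the picture's height over the tangent of half this angle, whatever the lens; pixels are square), "cx", "cy" (the principal point, pixels), "dist" ([k1, k2, p1, p2, k3] as OpenCV has them; the pictures are not rectified), "R" (3x3) and "t" (3): a world point X has camera coordinates R X + t. Camera axes: x right, y down, z forward; pixel columns grow to the right and rows downward; lengths in mm; the calibration is good to about 2 mm. A picture is of the moment at which its call begins: read the wrist's pose just before it. camera_params takes no time and is no camera call; for the wrist camera it gives the pose at the moment of the call.
- close_job(): hands the job in, once; it reports no verdict.
The state is a dict: "clock": time; "joint_positions": joint angles; "qvel": joint speeds; "tau": joint torques, N m; "ee_pos": TCP position; "tcp_rot": TCP orientation; "ft_force": force on the tool from outside, world axes, zero at the start; "moment": the same for the moment, N m; "opening": opening from 0.0 (shut) to 1.0 (fully open).
Only numpy, scipy, OpenCV 4.12 (cv2) and the standard library are available. Lean on these libraries where they do the work, as an engineer would, in place of code of your own. Each camera call takes 0.05 s, during which the arm holds its last target.

### The job

Show the trainee what is used to stain the blood film, in order of use: point down with the fingertips at the cap of the brown bottle, then at the cap of the violet bottle, then at the top of the red timer, each time staying still for two seconds with the fingertips one to four centimetres above its middle. Touch and move nothing, do not come down over either of the two white bottles, and travel well above everything in between. Finish while still pointing at the timer.

Things in the scene. Friction and masses are not known exactly. Their poses are not given: they have to be found in the camera images.
- brown_bottle_top (a point): centre of the top of the black cap of the brown bottle with a white and blue label (round, 46 mm across, 115 mm tall, cap 32 mm across), loose and upright on the bench; its z axis points up
- violet_bottle_top (a point): centre of the top of the black cap of the dark violet bottle (round, 38 mm across, 85 mm tall, cap 26 mm across), loose and upright on the bench; its z axis points up
- bench_timer_top (a point): centre of the top of the timer: white round base 66 mm across, red dial with a red grip bar (46 mm long, 8 mm wide) across it, 45 mm tall in all, loose on the bench; its z axis points up
- green_cap_bottle_top (a point): centre of the top of the green cap of a white bottle (48 mm across, 100 mm tall), a bystander, loose and upright
- blue_cap_bottle_top (a point): centre of the top of the blue cap of a white bottle (56 mm across, 120 mm tall), a bystander, loose and upright. These five share five places on the bench, in any arrangement, at least 85 mm apart between centres. The other things round the work are fixed: left of it a microscope (about 0.4 m tall, beyond y = 0.48), right of it a centrifuge (0.2 m tall, below y = 0.03, x from 0.42 to 0.8), behind it a beaker (90 mm tall) and small bottles (up to 130 mm tall)
Mind the look-alikes: they are no part of the job. Of the things like the part that bears bench_timer_top, leave any that is turquoise; of the rest the larger one is meant.

How it is judged (in metres and radians):
On the way, in this order (a step that is already met when the one before it is completed fails the run):
1. the fingers point at the brown bottle and dwell (horizontal distance between the grasp point and brown_bottle_top below 0.025 m and z of the grasp point in the frame of brown_bottle_top between 0.018 and 0.08 m), for 1.5 s.
2. the fingers point at the violet bottle and dwell (horizontal distance between the grasp point and violet_bottle_top below 0.025 m and z of the grasp point in the frame of violet_bottle_top between 0.018 and 0.08 m), for 1.5 s.
3. the fingers point at the red timer and dwell (horizontal distance between the grasp point and bench_timer_top below 0.025 m and z of the grasp point in the frame of bench_timer_top between 0.018 and 0.08 m), for 1.5 s.
At the end, for the whole second after the job is handed in: the grasp point between the fingertips is still within 25 mm of the vertical through the timer's middle and 18 to 80 mm above its top (fingertips just clear of it), and the four bottles and the timer are within 5 mm of where they stood (all of step 3 and distance of each of brown_bottle_top, violet_bottle_top, green_cap_bottle_top, blue_cap_bottle_top, bench_timer_top from where it was at the start of the episode below 0.005 m); the robot touches nothing.
It fails at once if the robot touches something (contact force between any of the arm, the fingers and anything else above 0.3 N).
It fails at once if a bottle or the timer is moved, lifted or tipped (distance of any of brown_bottle_top, violet_bottle_top, green_cap_bottle_top, blue_cap_bottle_top, bench_timer_top from where it was at the start of the episode above 0.005 m or angle between any of brown_bottle_top, violet_bottle_top, green_cap_bottle_top, blue_cap_bottle_top, bench_timer_top's own z axis and vertical above 0.1 rad).
It fails at once if the fingers come down over the bottle with the green cap (horizontal distance between the grasp point and green_cap_bottle_top below 0.03 m and z of the grasp point in the frame of green_cap_bottle_top below 0.08 m).
It fails at once if the fingers come down over the bottle with the blue cap (horizontal distance between the grasp point and blue_cap_bottle_top below 0.03 m and z of the grasp point in the frame of blue_cap_bottle_top below 0.08 m).
It also fails if it takes over 56 s, if anything falls off the work surface, if the arm or the gripper's body presses on something with over 40 N, if the wrist force passes 120 N, or if a joint passes its speed limit or range.

## Working session

There is one attempt and no reset: what is moved stays moved. The work goes in short steps, Python scripts to look and compute and a tool call to move; the robot and the scene stay as the last step left them, time stands still between calls to the robot, and variables do not carry over. Pictures are saved under pics/ and viewed, and the job is handed in when it is done.

Besides the shell and the picture viewer there is one more tool, called after "Call:" by a JSON object that holds its "method" and its "body". drive_tool: Moves the arm, as the interface text tells. Its arguments: {"type":"object","properties":{"increments":{"type":"array","items":{"type":"object","properties":{"delta_pos":{"type":"array","items":{"type":"number"}},"delta_rot":{"type":"array","items":{"type":"number"}},"claw":{"type":"number"}}}},"squeeze":{"type":"number"}},"required":["increments"]}

```bash
mkdir -p pics
python3 - <<'E'
from station import *
import cv2,json
for n in ["side","top"]:
    cv2.imwrite(f"pics/{n}0.png",capture(n)); 
    p=camera_params(n); print(n,p)
print(get_state())
E
```

```text
side {'vertical_fov': 42.79212511247695, 'cx': 246.26224790973825, 'cy': 192.1710944896112, 'dist': array([-0.01659949,  0.        ,  0.        ,  0.        ,  0.        ]), 'R': array([[ 0.98190236, -0.1880347 , -0.02259892],
       [-0.12318033, -0.54344122, -0.83036031],
       [ 0.14385537,  0.81811649, -0.55676839]]), 't': array([-500.71563488,  297.77853863,  817.66517414])}
top {'vertical_fov': 55.09164977430659, 'cx': 251.40786771750106, 'cy': 194.8204098796409, 'dist': array([-0.04456929,  0.        ,  0.        ,  0.        ,  0.        ]), 'R': array([[-0.01870084, -0.99980365, -0.00655244],
       [-0.98199676,  0.01959907, -0.18787828],
       [ 0.18796982,  0.00292099, -0.98217046]]), 't': array([261.6214767 , 550.84799126, 845.4488067 ])}
{'clock': 0.1, 'joint_positions': array([-1.37378273e+00,  4.86644039e-02,  9.77481190e-02,  1.62201528e+00,
       -5.08409384e-06,  1.44299300e+00]), 'qvel': array([ 0.00067476, -0.0013127 ,  0.00440285,  0.00030782,  0.00270969,
       -0.00048767]), 'tau': array([ 2.98225321e-03, -3.39852011e+01,  3.20934927e+01,  1.57938770e-02,
       -1.08282327e-04, -2.43437803e-06]), 'ee_pos': array([ 167.42041863, -496.99895902,  230.23741468]), 'tcp_rot': array([ 0.57371456,  0.41308611,  0.57482093, -0.41205869]), 'ft_force': array([ 1.10428599, -0.79291962, -0.36117872]), 'moment': array([-0.05054735, -0.0308856 , -0.04658555]), 'opening': 1.0007400053315296}
```

View pics/side0.png

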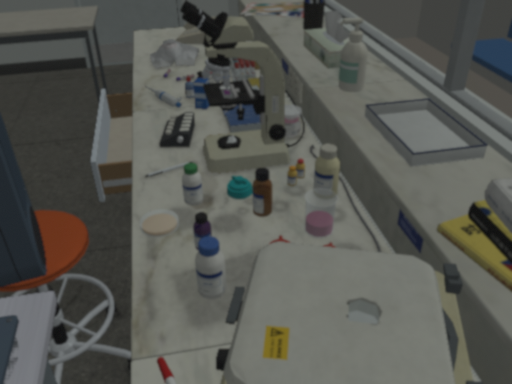

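View pics/top0.png

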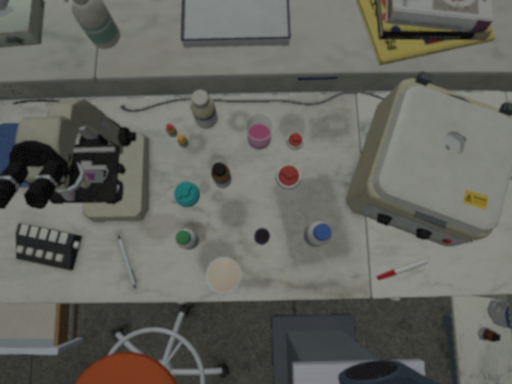

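Run:
```python
import cv2
t=cv2.imread("pics/top0.png"); cv2.imwrite("pics/top_crop.png",cv2.resize(t[115:265,160:350],None,fx=4,fy=4,interpolation=cv2.INTER_CUBIC))
s=cv2.imread("pics/side0.png"); cv2.imwrite("pics/side_crop.png",cv2.resize(s[135:310,160:360],None,fx=3.4,fy=3.4,interpolation=cv2.INTER_CUBIC))
```

```text
(no output)
```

View pics/top_crop.png

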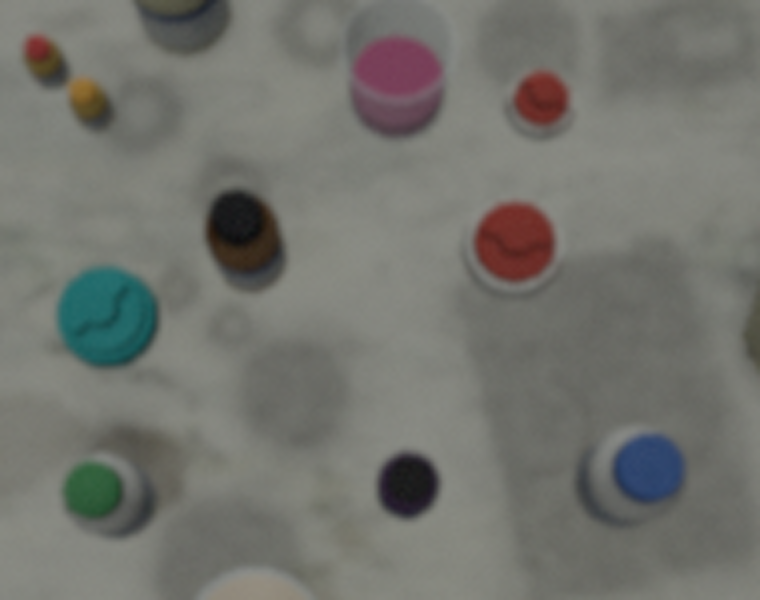

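View pics/side_crop.png

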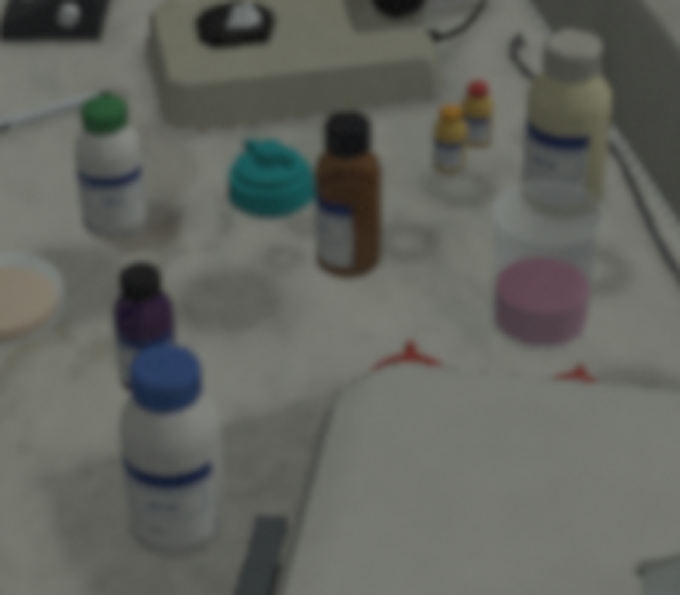

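The top picture shows three timer-like objects: turquoise at (187,194), a larger red one at (289,176) and a smaller red one at (295,140). The crop confirms that the larger red one fits the description. Also in the top picture: brown cap (219,169), violet cap (262,236), green cap (183,237) and blue cap (322,232).

```bash
cat > h.py <<'E'
from station import *
import cv2,numpy as np
def K(p):
    f=192/np.tan(np.radians(p["vertical_fov"]/2)); return np.array([[f,0,p["cx"]],[0,f,p["cy"]],[0,0,1.]])
def ray(p,u,v):
    q=cv2.undistortPoints(np.array([[[u,v]]],float),K(p),p["dist"])[0,0]
    R=np.array(p["R"]);t=np.array(p["t"]); return -R.T@t, R.T@np.array([q[0],q[1],1])
def atz(p,u,v,z):
    c,d=ray(p,u,v); return c+d*(z-c[2])/d[2]
def proj(p,X):
    return cv2.projectPoints(np.array([X],float),cv2.Rodrigues(np.array(p["R"]))[0],np.array(p["t"]),K(p),p["dist"])[0][0,0]
E
python3 - <<'E'
from h import *
T=camera_params("top");S=camera_params("side")
for n,u,v,z,s in [("brown",219.25,169,115,(262,170.5)),("violet",262,236,85,(201.2,215)),("timer dial",288.75,175.5,35,(280.6,236)),("timer base",288.2,177.2,15,0),("small red",295.3,139.5,25,0),("green",183.2,237.5,100,(190.6,165)),("blue",322.5,232,120,(209,239)),("yellowtall",203,98,130,0)]:
    X=atz(T,u,v,z); print(n,X.round(1),"side pred",proj(S,X).round(1),"seen",s)
s=get_state(); 
from scipy.spatial.transform import Rotation as Ro
q=s["tcp_rot"];print(Ro.from_quat([q[1],q[2],q[3],q[0]]).as_matrix().round(3))
E
```

```text
brown [606.  323.7 115. ] side pred [259.9 170.8] seen (262, 170.5)
violet [452.6 228.2  85. ] side pred [197.8 214.9] seen (201.2, 215)
timer dial [606.9 156.1  35. ] side pred [277.7 244.9] seen (280.6, 236)
timer base [607.3 155.7  15. ] side pred [277.8 252.4] seen 0
small red [705.1 134.4  25. ] side pred [326.2 248.7] seen 0
green [451.4 407.3 100. ] side pred [188.7 165.9] seen (190.6, 165)
blue [456.   94.9 120. ] side pred [206.  241.7] seen (209, 239)
yellowtall [775.8 360.5 130. ] side pred [327.2 149. ] seen 0
[[-0.     0.948  0.319]
 [ 0.002  0.319 -0.948]
 [-1.     0.    -0.002]]
```

Call:
{"method": "drive_tool", "body": {"increments": [{"delta_pos": [-12,0,0],"delta_rot": [0,0,0],"claw": 255},{"delta_pos": [-12,0,0],"delta_rot": [0,0,0],"claw": 255},{"delta_pos": [-12,0,0],"delta_rot": [0,0,0],"claw": 255},{"delta_pos": [-12,0,0],"delta_rot": [0,0,0],"claw": 255},{"delta_pos": [-12,0,0],"delta_rot": [0,0,0],"claw": 255},{"delta_pos": [-12,0,0],"delta_rot": [0,0,0],"claw": 255},{"delta_pos": [-12,0,0],"delta_rot": [0,0,0],"claw": 255},{"delta_pos": [-12,0,0],"delta_rot": [0,0,0],"claw": 255}]}}

```text
clock: 0.77
ee_pos: [166.9, -494.3, 324.7]
tcp_rot: [0.57, 0.417, 0.579, -0.409]
ft_force: [0.9, -0.5, 0.2]
opening: -0.001
```

Call:
{"method": "drive_tool", "body": {"increments": [{"delta_pos": [0,9,-12],"delta_rot": [0,0,0],"claw": 255},{"delta_pos": [0,18,-25],"delta_rot": [0,0,0],"claw": 255},{"delta_pos": [0,18,-25],"delta_rot": [0,0,0],"claw": 255},{"delta_pos": [0,18,-25],"delta_rot": [0,0,0],"claw": 255},{"delta_pos": [0,18,-25],"delta_rot": [0,0,0],"claw": 255},{"delta_pos": [0,18,-25],"delta_rot": [0,0,0],"claw": 255},{"delta_pos": [0,18,-25],"delta_rot": [0,0,0],"claw": 255},{"delta_pos": [0,9,-12],"delta_rot": [0,0,0],"claw": 255}]}}

```text
clock: 1.43
ee_pos: [231.8, -286.1, 330.5]
tcp_rot: [0.57, 0.418, 0.575, -0.412]
ft_force: [0.2, 0.0, 0.8]
opening: 0.003
```

Run:
```python
from h import *
from scipy.spatial.transform import Rotation as Ro
s=get_state();q=s["tcp_rot"];print(s["joint_positions"].round(3),s["ee_pos"].round(1));print(Ro.from_quat([q[1],q[2],q[3],q[0]]).as_matrix().round(3))
```

```text
[-1.076 -0.289 -0.005  1.866  0.004  1.749] [ 231.8 -286.1  330.5]
[[-0.001  0.95   0.311]
 [ 0.011  0.311 -0.95 ]
 [-1.     0.002 -0.011]]
```

```bash
cat >> h.py <<'E'
from scipy.spatial.transform import Rotation as Ro
def plan(tgt,n,rot=0,dec=0):
    s=get_state();q=s["tcp_rot"];R=Ro.from_quat([q[1],q[2],q[3],q[0]])
    d=np.array(tgt)-s["ee_pos"]
    yaw=np.array([0,0,1]); w=np.ones(n); 
    if n>3: w[0]=w[-1]=.5
    w/=w.sum(); print("j",s["joint_positions"].round(2),"pos",s["ee_pos"].round(1),"tilt",np.degrees(np.arccos(np.clip(-R.as_matrix()[2,0],-1,1))).round(2))
    for i in range(n):
        print((R.as_matrix().T@(d*w[i])).round(dec).tolist(),-rot/n)
        R=R*Ro.from_rotvec([-np.radians(rot/n),0,0])
E
python3 -c "
from h import *
plan([360,0,330],12,60)"
```

```text
j [-1.08 -0.29 -0.    1.87  0.    1.75] pos [ 231.8 -286.1  330.5] tilt 0.65
[0.0, 10.0, -11.0] -5.0
[0.0, 21.0, -19.0] -5.0
[0.0, 23.0, -17.0] -5.0
[0.0, 24.0, -15.0] -5.0
[0.0, 25.0, -13.0] -5.0
[0.0, 26.0, -11.0] -5.0
[0.0, 27.0, -9.0] -5.0
[0.0, 28.0, -6.0] -5.0
[0.0, 28.0, -4.0] -5.0
[0.0, 28.0, -1.0] -5.0
[0.0, 28.0, 1.0] -5.0
[0.0, 14.0, 2.0] -5.0
```

Call:
{"method": "drive_tool", "body": {"increments": [{"delta_pos": [0,10,-11],"delta_rot": [-5,0,0],"claw": 255},{"delta_pos": [0,21,-19],"delta_rot": [-5,0,0],"claw": 255},{"delta_pos": [0,23,-17],"delta_rot": [-5,0,0],"claw": 255},{"delta_pos": [0,24,-15],"delta_rot": [-5,0,0],"claw": 255},{"delta_pos": [0,25,-13],"delta_rot": [-5,0,0],"claw": 255},{"delta_pos": [0,26,-11],"delta_rot": [-5,0,0],"claw": 255},{"delta_pos": [0,27,-9],"delta_rot": [-5,0,0],"claw": 255},{"delta_pos": [0,28,-6],"delta_rot": [-5,0,0],"claw": 255}]}}

```text
clock: 2.1
ee_pos: [319.3, -82.0, 335.8]
tcp_rot: [0.683, 0.188, 0.682, -0.183]
ft_force: [0.3, -0.9, -0.2]
opening: -0.0
```

```bash
python3 -c "
from h import *
plan([370,150,310],10,50)"
```

```text
j [-0.46 -0.39 -0.07  1.89  0.01  1.64] pos [319.3 -82.  335.8] tilt 0.41
[2.0, 13.0, -4.0] -5.0
[3.0, 26.0, -6.0] -5.0
[3.0, 26.0, -4.0] -5.0
[3.0, 26.0, -1.0] -5.0
[3.0, 26.0, 1.0] -5.0
[3.0, 26.0, 3.0] -5.0
[3.0, 26.0, 5.0] -5.0
[3.0, 25.0, 8.0] -5.0
[3.0, 24.0, 10.0] -5.0
[2.0, 12.0, 6.0] -5.0
```

Call:
{"method": "drive_tool", "body": {"increments": [{"delta_pos": [2,13,-4],"delta_rot": [-5,0,0],"claw": 255},{"delta_pos": [3,26,-6],"delta_rot": [-5,0,0],"claw": 255},{"delta_pos": [3,26,-4],"delta_rot": [-5,0,0],"claw": 255},{"delta_pos": [3,26,-1],"delta_rot": [-5,0,0],"claw": 255},{"delta_pos": [3,26,1],"delta_rot": [-5,0,0],"claw": 255},{"delta_pos": [3,26,3],"delta_rot": [-5,0,0],"claw": 255},{"delta_pos": [3,26,5],"delta_rot": [-5,0,0],"claw": 255},{"delta_pos": [2,20,6],"delta_rot": [-5,0,0],"claw": 255}]}}

```text
clock: 2.77
ee_pos: [357.9, 117.8, 318.4]
tcp_rot: [0.707, -0.072, 0.699, 0.075]
ft_force: [0.4, -1.4, -0.1]
opening: 0.004
```

```bash
python3 -c "
from h import *
plan([608,323,250],12,0)
cv2.imwrite('pics/w1.png',capture('wrist'))"
```

```text
j [ 0.14 -0.3  -0.04  1.82  0.    1.5 ] pos [357.9 117.8 318.4] tilt 0.68
[3.0, 7.0, 13.0] 0.0
[7.0, 14.0, 26.0] 0.0
[7.0, 14.0, 26.0] 0.0
[7.0, 14.0, 26.0] 0.0
[7.0, 14.0, 26.0] 0.0
[7.0, 14.0, 26.0] 0.0
[7.0, 14.0, 26.0] 0.0
[7.0, 14.0, 26.0] 0.0
[7.0, 14.0, 26.0] 0.0
[7.0, 14.0, 26.0] 0.0
[7.0, 14.0, 26.0] 0.0
[3.0, 7.0, 13.0] 0.0
```

View pics/w1.png

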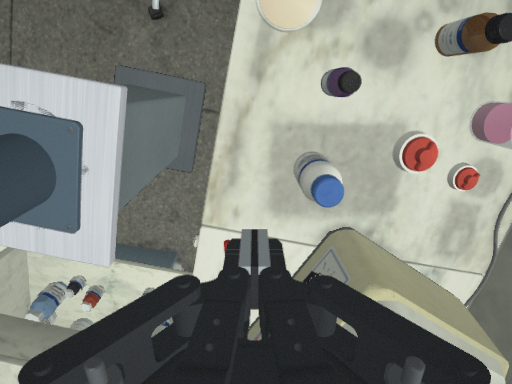

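The wrist view shows the violet cap at (349,81), the large red timer at (419,153), the small red one at (466,178), the blue cap at (327,190) and the brown cap at about (500,28). I'll use these as an independent check.

```bash
python3 -c "
from h import *
p=camera_params('wrist')
for n,u,v,z in [('brown',500,28,115),('violet',349,81.5,85),('timer',419.5,153,38),('blue',327,190,120)]: print(n,atz(p,u,v,z).round(1))"
```

```text
brown [597.9 325.3 115. ]
violet [454.9 230.8  85. ]
timer [602.8 162.9  38. ]
blue [455.5 101.7 120. ]
```

Call:
{"method": "drive_tool", "body": {"increments": [{"delta_pos": [3,7,13],"delta_rot": [0,0,0],"claw": 255},{"delta_pos": [7,14,26],"delta_rot": [0,0,0],"claw": 255},{"delta_pos": [7,14,26],"delta_rot": [0,0,0],"claw": 255},{"delta_pos": [7,14,26],"delta_rot": [0,0,0],"claw": 255},{"delta_pos": [7,14,26],"delta_rot": [0,0,0],"claw": 255},{"delta_pos": [7,14,26],"delta_rot": [0,0,0],"claw": 255},{"delta_pos": [7,14,26],"delta_rot": [0,0,0],"claw": 255},{"delta_pos": [3,7,13],"delta_rot": [0,0,0],"claw": 255}]}}

```text
clock: 3.48
ee_pos: [519.9, 262.8, 275.7]
tcp_rot: [0.709, -0.074, 0.697, 0.078]
ft_force: [-1.2, -0.7, -0.9]
opening: 0.001
```

```bash
python3 -c "
from h import *
plan([608,323,230],6,0)"
```

```text
j [0.35 0.2  0.35 1.71 0.   1.71] pos [519.9 262.8 275.7] tilt 1.03
[5.0, 4.0, 10.0] 0.0
[10.0, 8.0, 20.0] 0.0
[10.0, 8.0, 20.0] 0.0
[10.0, 8.0, 20.0] 0.0
[10.0, 8.0, 20.0] 0.0
[5.0, 4.0, 10.0] 0.0
```

Call:
{"method": "drive_tool", "body": {"increments": [{"delta_pos": [5,4,10],"delta_rot": [0,0,0],"claw": 255},{"delta_pos": [8,8,18],"delta_rot": [0,0,0],"claw": 255},{"delta_pos": [8,8,18],"delta_rot": [0,0,0],"claw": 255},{"delta_pos": [8,8,18],"delta_rot": [0,0,0],"claw": 255},{"delta_pos": [8,8,18],"delta_rot": [0,0,0],"claw": 255},{"delta_pos": [3,4,5],"delta_rot": [0,0,0],"claw": 255},{"delta_pos": [0,0,0],"delta_rot": [0,0,0],"claw": 255}]}}

```text
clock: 4.07
ee_pos: [602.5, 324.0, 231.8]
tcp_rot: [0.707, -0.074, 0.699, 0.077]
ft_force: [0.1, -0.9, -0.7]
opening: -0.003
```

```bash
python3 -c "
from h import *
plan([605,324,145],8,0)
p=camera_params('wrist')
cv2.imwrite('pics/w2.png',capture('wrist'))
cv2.imwrite('pics/t2.png',capture('top'))
for n,X in [('b',(606,324,115)),('tcp',get_state()['ee_pos'])]:print(n,proj(p,X))
"
```

```text
j [0.39 0.48 0.62 1.7  0.   1.75] pos [602.5 324.  231.8] tilt 0.68
[6.0, -0.0, 0.0] 0.0
[12.0, -0.0, 0.0] 0.0
[12.0, -0.0, 0.0] 0.0
[12.0, -0.0, 0.0] 0.0
[12.0, -0.0, 0.0] 0.0
[12.0, -0.0, 0.0] 0.0
[12.0, -0.0, 0.0] 0.0
[6.0, -0.0, 0.0] 0.0
b [255.88955958 179.21240155]
tcp [251.67169551 243.93727425]
```

View pics/w2.png

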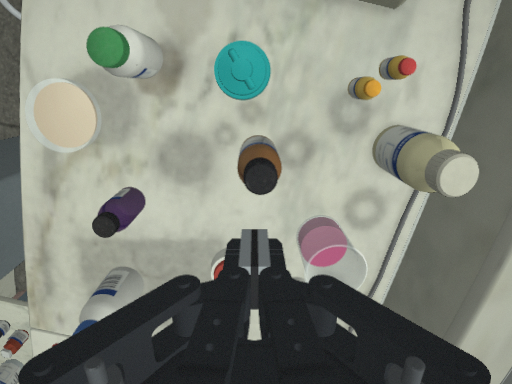

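The wrist view shows the brown cap at (260,175), straight below the fingertips, against a prediction of (256,179). That is a few mm off, so I'm coming down.

Call:
{"method": "drive_tool", "body": {"increments": [{"delta_pos": [6,0,0],"delta_rot": [0,0,0],"claw": 255},{"delta_pos": [12,0,1],"delta_rot": [0,0,0],"claw": 255},{"delta_pos": [12,0,1],"delta_rot": [0,0,0],"claw": 255},{"delta_pos": [12,0,1],"delta_rot": [0,0,0],"claw": 255},{"delta_pos": [12,0,0],"delta_rot": [0,0,0],"claw": 255},{"delta_pos": [12,0,0],"delta_rot": [0,0,0],"claw": 255},{"delta_pos": [10,0,0],"delta_rot": [0,0,0],"claw": 255},{"delta_pos": [5,0,0],"delta_rot": [0,0,0],"claw": 255}]}}

```text
clock: 4.83
ee_pos: [603.9, 320.7, 160.8]
tcp_rot: [0.712, -0.072, 0.694, 0.077]
ft_force: [0.0, 0.4, 0.0]
opening: 0.0
```

```bash
python3 -c "
from h import *
p=camera_params('wrist')
cv2.imwrite('pics/w3.png',capture('wrist'))
i=capture('side');cv2.imwrite('pics/s3.png',cv2.resize(i[90:250,180:340],None,fx=3.5,fy=3.5))
print(get_state()['ee_pos'],proj(p,(606,324,115)))
p=camera_params('wrist')
"
```

```text
[603.91105602 320.76230778 160.83459066] [255.6941646  205.00218884]
```

View pics/w3.png

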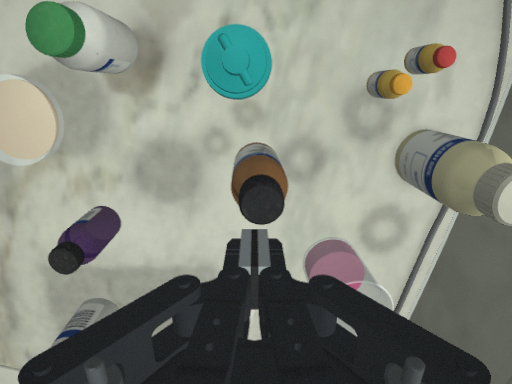

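View pics/s3.png

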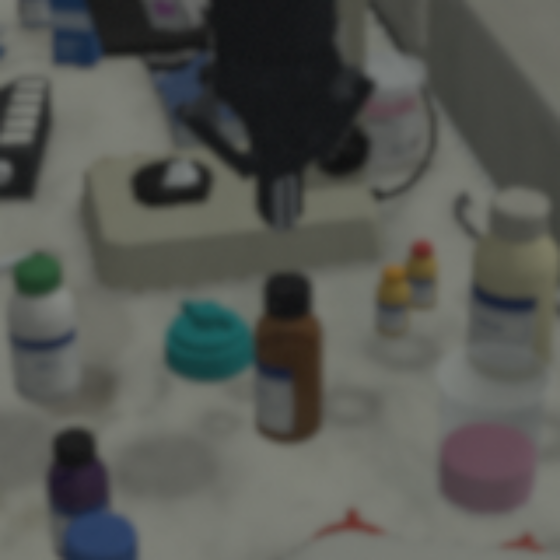

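Call:
{"method": "drive_tool", "body": {"increments": [{"delta_pos": [6,2,2],"delta_rot": [0,0,0],"claw": 255},{"delta_pos": [6,2,2],"delta_rot": [0,0,0],"claw": 255},{"delta_pos": [5,1,1],"delta_rot": [0,0,0],"claw": 255},{"delta_pos": [0,0,0],"delta_rot": [0,0,0],"claw": 255}]}}

```text
clock: 5.27
ee_pos: [609.8, 327.8, 146.0]
tcp_rot: [0.714, -0.071, 0.693, 0.077]
ft_force: [0.6, 0.0, -0.7]
opening: 0.0
```

```bash
python3 -c "
from h import *
plan([607,325,143],1)
"
```

```text
j [0.4  0.46 0.42 1.5  0.   1.76] pos [609.8 327.8 146. ] tilt 1.78
[3.0, -2.0, -3.0] 0.0
```

Call:
{"method": "drive_tool", "body": {"increments": [{"delta_pos": [1,-1,-2],"delta_rot": [0,0,0],"claw": 255},{"delta_pos": [0,0,0],"delta_rot": [0,0,0],"claw": 255},{"delta_pos": [0,0,0],"delta_rot": [0,0,0],"claw": 255},{"delta_pos": [0,0,0],"delta_rot": [0,0,0],"claw": 255},{"delta_pos": [0,0,0],"delta_rot": [0,0,0],"claw": 255},{"delta_pos": [0,0,0],"delta_rot": [0,0,0],"claw": 255},{"delta_pos": [0,0,0],"delta_rot": [0,0,0],"claw": 255},{"delta_pos": [0,0,0],"delta_rot": [0,0,0],"claw": 255}]}}

```text
clock: 5.93
ee_pos: [608.6, 326.8, 145.8]
tcp_rot: [0.714, -0.071, 0.692, 0.078]
ft_force: [-0.1, 0.3, 0.3]
opening: 0.003
```

```bash
python3 -c "
from h import *
plan([607,325,143],1)
i=capture('side');cv2.imwrite('pics/s4.png',cv2.resize(i[90:250,180:340],None,fx=3.5,fy=3.5))
i=capture('wrist');cv2.imwrite('pics/w4.png',i)
i=capture('top');cv2.imwrite('pics/t4.png',i)
"
```

```text
j [ 0.4   0.45  0.41  1.49 -0.    1.76] pos [608.6 326.8 145.8] tilt 1.88
[3.0, -1.0, -2.0] 0.0
```

View pics/s4.png

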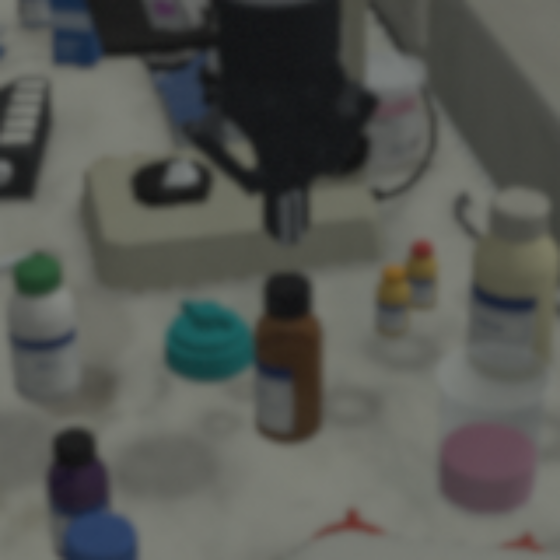

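View pics/w4.png

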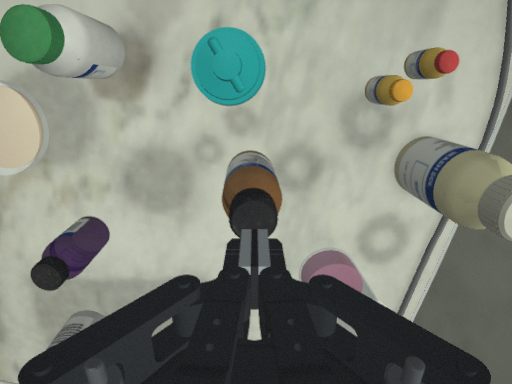

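The side view puts the fingertips at (289,240) in the crop, above the cap at (288,278). The wrist view has them centred on the cap too. Now the dwell.

Call:
{"method": "drive_tool", "body": {"increments": [{"delta_pos": [0,0,0],"claw": 255,"delta_rot": [0,0,0]},{"delta_pos": [0,0,0],"claw": 255,"delta_rot": [0,0,0]},{"delta_pos": [0,0,0],"claw": 255,"delta_rot": [0,0,0]},{"delta_pos": [0,0,0],"claw": 255,"delta_rot": [0,0,0]},{"delta_pos": [0,0,0],"claw": 255,"delta_rot": [0,0,0]},{"delta_pos": [0,0,0],"claw": 255,"delta_rot": [0,0,0]},{"delta_pos": [0,0,0],"claw": 255,"delta_rot": [0,0,0]},{"delta_pos": [0,0,0],"claw": 255,"delta_rot": [0,0,0]}]}}

```text
clock: 6.75
ee_pos: [608.5, 326.8, 145.5]
tcp_rot: [0.714, -0.071, 0.692, 0.078]
ft_force: [-0.8, 0.1, -1.0]
opening: -0.0
```

Call:
{"method": "drive_tool", "body": {"increments": [{"delta_pos": [0,0,0],"claw": 255,"delta_rot": [0,0,0]},{"delta_pos": [0,0,0],"claw": 255,"delta_rot": [0,0,0]},{"delta_pos": [0,0,0],"claw": 255,"delta_rot": [0,0,0]},{"delta_pos": [0,0,0],"claw": 255,"delta_rot": [0,0,0]},{"delta_pos": [0,0,0],"claw": 255,"delta_rot": [0,0,0]},{"delta_pos": [0,0,0],"claw": 255,"delta_rot": [0,0,0]},{"delta_pos": [0,0,0],"claw": 255,"delta_rot": [0,0,0]},{"delta_pos": [0,0,0],"claw": 255,"delta_rot": [0,0,0]}]}}

```text
clock: 7.42
ee_pos: [608.5, 326.8, 145.5]
tcp_rot: [0.714, -0.071, 0.692, 0.078]
ft_force: [-0.1, 0.3, -0.9]
opening: -0.002
```

Call:
{"method": "drive_tool", "body": {"increments": [{"delta_pos": [0,0,0],"claw": 255,"delta_rot": [0,0,0]},{"delta_pos": [0,0,0],"claw": 255,"delta_rot": [0,0,0]},{"delta_pos": [0,0,0],"claw": 255,"delta_rot": [0,0,0]},{"delta_pos": [0,0,0],"claw": 255,"delta_rot": [0,0,0]},{"delta_pos": [0,0,0],"claw": 255,"delta_rot": [0,0,0]},{"delta_pos": [0,0,0],"claw": 255,"delta_rot": [0,0,0]},{"delta_pos": [0,0,0],"claw": 255,"delta_rot": [0,0,0]},{"delta_pos": [0,0,0],"claw": 255,"delta_rot": [0,0,0]}]}}

```text
clock: 8.08
ee_pos: [608.5, 326.8, 145.5]
tcp_rot: [0.714, -0.071, 0.692, 0.078]
ft_force: [-0.3, -0.5, -0.7]
opening: -0.002
```

```bash
python3 -c "
from h import *
plan([607,325,260],8)
s=get_state();q=s['tcp_rot'];R=Ro.from_quat([q[1],q[2],q[3],q[0]]).as_matrix()
# rot vec (tool) that takes tool x to down
a=R[:,0];b=np.array([0,0,-1.]);print('fix deg',np.degrees(R.T@np.cross(a,b)).round(2))
"
```

```text
j [ 0.4   0.45  0.41  1.49 -0.    1.76] pos [608.5 326.8 145.5] tilt 1.85
[-8.0, -0.0, 0.0] 0.0
[-16.0, -0.0, 0.0] 0.0
[-16.0, -0.0, 0.0] 0.0
[-16.0, -0.0, 0.0] 0.0
[-16.0, -0.0, 0.0] 0.0
[-16.0, -0.0, 0.0] 0.0
[-16.0, -0.0, 0.0] 0.0
[-8.0, -0.0, 0.0] 0.0
fix deg [-0.    1.82 -0.34]
```

Call:
{"method": "drive_tool", "body": {"increments": [{"delta_pos": [-8,0,0],"claw": 255,"delta_rot": [0,0,0]},{"delta_pos": [-16,0,0],"claw": 255,"delta_rot": [0,0,0]},{"delta_pos": [-16,0,0],"claw": 255,"delta_rot": [0,0.5,0]},{"delta_pos": [-16,0,0],"claw": 255,"delta_rot": [0,0.5,0]},{"delta_pos": [-16,0,0],"claw": 255,"delta_rot": [0,0.5,0]},{"delta_pos": [-16,0,0],"claw": 255,"delta_rot": [0,0.3,0]},{"delta_pos": [-14,0,0],"claw": 255,"delta_rot": [0,0,0]},{"delta_pos": [-6,0,0],"claw": 255,"delta_rot": [0,0,0]}]}}

```text
clock: 8.75
ee_pos: [604.4, 324.9, 258.3]
tcp_rot: [0.701, -0.073, 0.706, 0.076]
ft_force: [0.1, 0.1, 0.5]
opening: -0.003
```

```bash
python3 -c "
from h import *
plan([454,230,250],8)
"
```

```text
j [0.39 0.53 0.75 1.79 0.01 1.75] pos [604.4 324.9 258.3] tilt 0.46
[1.0, -4.0, -12.0] 0.0
[1.0, -9.0, -24.0] 0.0
[1.0, -9.0, -24.0] 0.0
[1.0, -9.0, -24.0] 0.0
[1.0, -9.0, -24.0] 0.0
[1.0, -9.0, -24.0] 0.0
[1.0, -9.0, -24.0] 0.0
[1.0, -4.0, -12.0] 0.0
```

Call:
{"method": "drive_tool", "body": {"increments": [{"delta_pos": [1,-4,-12],"claw": 255,"delta_rot": [0,0,0]},{"delta_pos": [1,-9,-24],"claw": 255,"delta_rot": [0,0,0]},{"delta_pos": [1,-9,-24],"claw": 255,"delta_rot": [0,0,0]},{"delta_pos": [1,-9,-24],"claw": 255,"delta_rot": [0,0,0]},{"delta_pos": [1,-9,-24],"claw": 255,"delta_rot": [0,0,0]},{"delta_pos": [1,-9,-24],"claw": 255,"delta_rot": [0,0,0]},{"delta_pos": [1,-9,-24],"claw": 255,"delta_rot": [0,0,0]},{"delta_pos": [1,-4,-12],"claw": 255,"delta_rot": [0,0,0]}]}}

```text
clock: 9.42
ee_pos: [450.5, 227.1, 250.6]
tcp_rot: [0.704, -0.072, 0.703, 0.077]
ft_force: [-0.6, -0.2, 0.8]
opening: -0.0
```

Call:
{"method": "drive_tool", "body": {"increments": [{"delta_pos": [0,0,0],"claw": 255,"delta_rot": [0,0,0]},{"delta_pos": [0,0,0],"claw": 255,"delta_rot": [0,0,0]}]}}

```text
clock: 9.58
ee_pos: [448.0, 225.9, 251.7]
tcp_rot: [0.704, -0.072, 0.702, 0.077]
ft_force: [0.4, 0.8, 0.8]
opening: -0.005
```

```bash
python3 -c "
from h import *
plan([454,230,115],12)
p=camera_params('wrist');i=capture('wrist');cv2.imwrite('pics/w5.png',i)
print(proj(p,(453,229,85)))
"
```

```text
j [ 0.33 -0.01  0.08  1.66  0.01  1.69] pos [448.  225.9 251.7] tilt 0.4
[6.0, 0.0, 0.0] 0.0
[12.0, 0.0, 1.0] 0.0
[12.0, 0.0, 1.0] 0.0
[12.0, 0.0, 1.0] 0.0
[12.0, 0.0, 1.0] 0.0
[12.0, 0.0, 1.0] 0.0
[12.0, 0.0, 1.0] 0.0
[12.0, 0.0, 1.0] 0.0
[12.0, 0.0, 1.0] 0.0
[12.0, 0.0, 1.0] 0.0
[12.0, 0.0, 1.0] 0.0
[6.0, 0.0, 0.0] 0.0
[258.37265144 163.35998649]
```

View pics/w5.png

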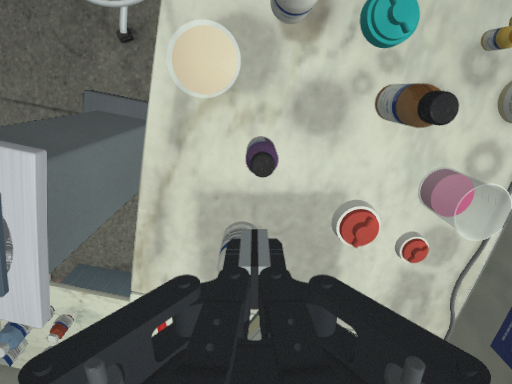

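The violet cap is at (262,163), against a prediction of (258,163). Those agree, so I'm coming down.

Call:
{"method": "drive_tool", "body": {"increments": [{"delta_pos": [6,1,1],"claw": 255,"delta_rot": [0,0,0]},{"delta_pos": [12,1,1],"claw": 255,"delta_rot": [0,0,0]},{"delta_pos": [12,1,1],"claw": 255,"delta_rot": [0,0,0]},{"delta_pos": [12,1,1],"claw": 255,"delta_rot": [0,0,0]},{"delta_pos": [12,1,1],"claw": 255,"delta_rot": [0,0,0]},{"delta_pos": [12,1,1],"claw": 255,"delta_rot": [0,0,0]},{"delta_pos": [12,1,1],"claw": 255,"delta_rot": [0,0,0]},{"delta_pos": [6,0,0],"claw": 255,"delta_rot": [0,0,0]}]}}

```text
clock: 10.3
ee_pos: [460.4, 239.4, 157.9]
tcp_rot: [0.704, -0.072, 0.702, 0.078]
ft_force: [0.3, 0.0, 0.2]
opening: 0.0
```

```bash
python3 -c "
from h import *
plan([455,230,115],6)
"
```

```text
j [ 0.35  0.02 -0.07  1.47  0.01  1.7 ] pos [460.4 239.4 157.9] tilt 0.46
[4.0, -1.0, -1.0] 0.0
[9.0, -2.0, -1.0] 0.0
[9.0, -2.0, -1.0] 0.0
[9.0, -2.0, -1.0] 0.0
[9.0, -2.0, -1.0] 0.0
[4.0, -1.0, -1.0] 0.0
```

Call:
{"method": "drive_tool", "body": {"increments": [{"delta_pos": [4,-2,-1],"claw": 255,"delta_rot": [0,0,0]},{"delta_pos": [9,-2,-1],"claw": 255,"delta_rot": [0,0,0]},{"delta_pos": [9,-2,-1],"claw": 255,"delta_rot": [0,0,0]},{"delta_pos": [9,-1,-1],"claw": 255,"delta_rot": [0,0,0]},{"delta_pos": [7,0,0],"claw": 255,"delta_rot": [0,0,0]},{"delta_pos": [3,0,0],"claw": 255,"delta_rot": [0,0,0]},{"delta_pos": [0,0,0],"claw": 255,"delta_rot": [0,0,0]}]}}

```text
clock: 10.88
ee_pos: [457.0, 231.0, 108.4]
tcp_rot: [0.702, -0.073, 0.704, 0.077]
ft_force: [-1.1, -0.6, -0.3]
opening: 0.005
```

```bash
python3 -c "
from h import *
plan([455,230,114],1)
p=camera_params('wrist');i=capture('wrist');cv2.imwrite('pics/w6.png',i)
i=capture('side');cv2.imwrite('pics/s6.png',cv2.resize(i[120:290,140:300],None,fx=3.5,fy=3.5))
"
```

```text
j [ 0.33  0.02 -0.17  1.38  0.01  1.69] pos [457.  231.  108.4] tilt 0.38
[-6.0, -1.0, -2.0] 0.0
```

View pics/w6.png

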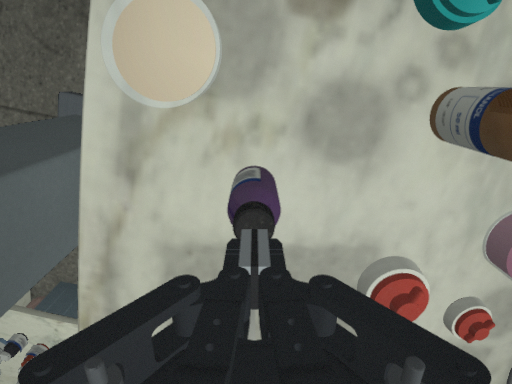

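View pics/s6.png

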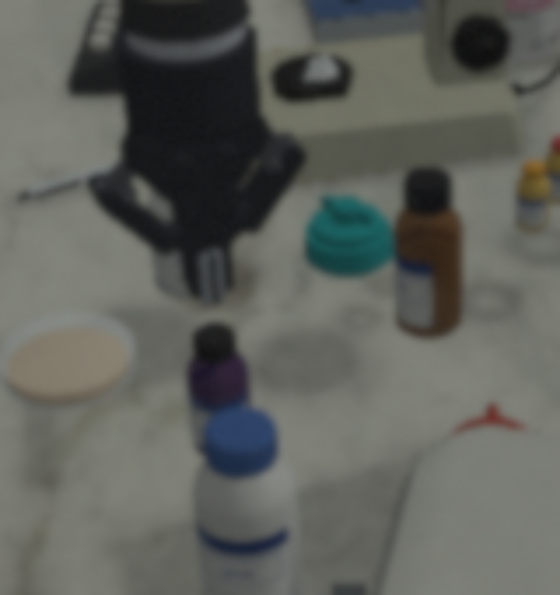

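The fingertips are over the violet cap in both views, about 23 mm above it by pose. Now the dwell.

Call:
{"method": "drive_tool", "body": {"increments": [{"delta_pos": [-1,0,0],"claw": 255,"delta_rot": [0,0,0]},{"delta_pos": [0,0,0],"claw": 255,"delta_rot": [0,0,0]},{"delta_pos": [0,0,0],"claw": 255,"delta_rot": [0,0,0]},{"delta_pos": [0,0,0],"claw": 255,"delta_rot": [0,0,0]},{"delta_pos": [0,0,0],"claw": 255,"delta_rot": [0,0,0]},{"delta_pos": [0,0,0],"claw": 255,"delta_rot": [0,0,0]},{"delta_pos": [0,0,0],"claw": 255,"delta_rot": [0,0,0]},{"delta_pos": [0,0,0],"claw": 255,"delta_rot": [0,0,0]}]}}

```text
clock: 11.65
ee_pos: [459.9, 232.3, 114.3]
tcp_rot: [0.705, -0.072, 0.701, 0.078]
ft_force: [-0.5, -0.8, 0.5]
opening: -0.002
```

Call:
{"method": "drive_tool", "body": {"increments": [{"delta_pos": [0,0,0],"claw": 255,"delta_rot": [0,0,0]},{"delta_pos": [0,0,0],"claw": 255,"delta_rot": [0,0,0]},{"delta_pos": [0,0,0],"claw": 255,"delta_rot": [0,0,0]},{"delta_pos": [0,0,0],"claw": 255,"delta_rot": [0,0,0]},{"delta_pos": [0,0,0],"claw": 255,"delta_rot": [0,0,0]},{"delta_pos": [0,0,0],"claw": 255,"delta_rot": [0,0,0]},{"delta_pos": [0,0,0],"claw": 255,"delta_rot": [0,0,0]},{"delta_pos": [0,0,0],"claw": 255,"delta_rot": [0,0,0]}]}}

```text
clock: 12.32
ee_pos: [459.7, 232.2, 114.0]
tcp_rot: [0.705, -0.073, 0.701, 0.078]
ft_force: [1.0, -0.3, 0.2]
opening: -0.004
```

Call:
{"method": "drive_tool", "body": {"increments": [{"delta_pos": [0,0,0],"claw": 255,"delta_rot": [0,0,0]},{"delta_pos": [0,0,0],"claw": 255,"delta_rot": [0,0,0]},{"delta_pos": [0,0,0],"claw": 255,"delta_rot": [0,0,0]},{"delta_pos": [0,0,0],"claw": 255,"delta_rot": [0,0,0]},{"delta_pos": [0,0,0],"claw": 255,"delta_rot": [0,0,0]},{"delta_pos": [0,0,0],"claw": 255,"delta_rot": [0,0,0]},{"delta_pos": [0,0,0],"claw": 255,"delta_rot": [0,0,0]},{"delta_pos": [0,0,0],"claw": 255,"delta_rot": [0,0,0]}]}}

```text
clock: 12.98
ee_pos: [459.7, 232.2, 114.0]
tcp_rot: [0.705, -0.073, 0.701, 0.078]
ft_force: [0.5, 1.2, -0.9]
opening: -0.001
```

Call:
{"method": "drive_tool", "body": {"increments": [{"delta_pos": [0,0,0],"claw": 255,"delta_rot": [0,0,0]},{"delta_pos": [0,0,0],"claw": 255,"delta_rot": [0,0,0]},{"delta_pos": [0,0,0],"claw": 255,"delta_rot": [0,0,0]},{"delta_pos": [0,0,0],"claw": 255,"delta_rot": [0,0,0]}]}}

```text
clock: 13.32
ee_pos: [459.7, 232.2, 114.0]
tcp_rot: [0.705, -0.073, 0.701, 0.078]
ft_force: [1.1, 0.3, 0.2]
opening: -0.001
```

Call:
{"method": "drive_tool", "body": {"increments": [{"delta_pos": [-8,0,0],"claw": 255,"delta_rot": [0,0,0]},{"delta_pos": [-18,0,0],"claw": 255,"delta_rot": [0,0,0]},{"delta_pos": [-20,0,0],"claw": 255,"delta_rot": [0,0,0]},{"delta_pos": [-20,0,0],"claw": 255,"delta_rot": [0,0,0]},{"delta_pos": [-20,0,0],"claw": 255,"delta_rot": [0,0,0]},{"delta_pos": [-20,0,0],"claw": 255,"delta_rot": [0,0,0]},{"delta_pos": [-18,0,0],"claw": 255,"delta_rot": [0,0,0]},{"delta_pos": [-8,0,0],"claw": 255,"delta_rot": [0,0,0]}]}}

```text
clock: 13.98
ee_pos: [456.6, 230.2, 251.3]
tcp_rot: [0.702, -0.073, 0.704, 0.077]
ft_force: [-0.0, -0.3, 1.3]
opening: -0.0
```

```bash
python3 -c "
from h import *
plan([606,158,240],8)
"
```

```text
j [0.33 0.02 0.11 1.66 0.01 1.69] pos [456.6 230.2 251.3] tilt 0.38
[1.0, -7.0, 9.0] 0.0
[1.0, -15.0, 19.0] 0.0
[1.0, -15.0, 19.0] 0.0
[1.0, -15.0, 19.0] 0.0
[1.0, -15.0, 19.0] 0.0
[1.0, -15.0, 19.0] 0.0
[1.0, -15.0, 19.0] 0.0
[1.0, -7.0, 9.0] 0.0
```

Call:
{"method": "drive_tool", "body": {"increments": [{"delta_pos": [1,-7,9],"claw": 255,"delta_rot": [0,0,0]},{"delta_pos": [1,-15,19],"claw": 255,"delta_rot": [0,0,0]},{"delta_pos": [1,-15,19],"claw": 255,"delta_rot": [0,0,0]},{"delta_pos": [1,-15,19],"claw": 255,"delta_rot": [0,0,0]},{"delta_pos": [1,-15,19],"claw": 255,"delta_rot": [0,0,0]},{"delta_pos": [1,-15,19],"claw": 255,"delta_rot": [0,0,0]},{"delta_pos": [1,-14,17],"claw": 255,"delta_rot": [0,0,0]},{"delta_pos": [0,-5,6],"claw": 255,"delta_rot": [0,0,0]}]}}

```text
clock: 14.65
ee_pos: [611.4, 154.2, 241.7]
tcp_rot: [0.703, -0.075, 0.703, 0.079]
ft_force: [0.3, 0.3, -0.9]
opening: 0.004
```

Call:
{"method": "drive_tool", "body": {"increments": [{"delta_pos": [0,0,0],"claw": 255,"delta_rot": [0,0,0]},{"delta_pos": [0,0,0],"claw": 255,"delta_rot": [0,0,0]}]}}

```text
clock: 14.82
ee_pos: [612.4, 152.1, 237.9]
tcp_rot: [0.702, -0.073, 0.704, 0.078]
ft_force: [-0.5, 0.1, 0.5]
opening: -0.001
```

```bash
python3 -c "
from h import *
plan([606,157,120],8)
p=camera_params('wrist');i=capture('wrist');cv2.imwrite('pics/w7.png',i)
print(proj(p,(607,156,40)))
"
```

```text
j [0.13 0.34 0.45 1.68 0.01 1.49] pos [612.4 152.1 237.9] tilt 0.42
[8.0, 0.0, -0.0] 0.0
[17.0, 1.0, -1.0] 0.0
[17.0, 1.0, -1.0] 0.0
[17.0, 1.0, -1.0] 0.0
[17.0, 1.0, -1.0] 0.0
[17.0, 1.0, -1.0] 0.0
[17.0, 1.0, -1.0] 0.0
[8.0, 0.0, -0.0] 0.0
[250.40958533 154.40095785]
```

View pics/w7.png

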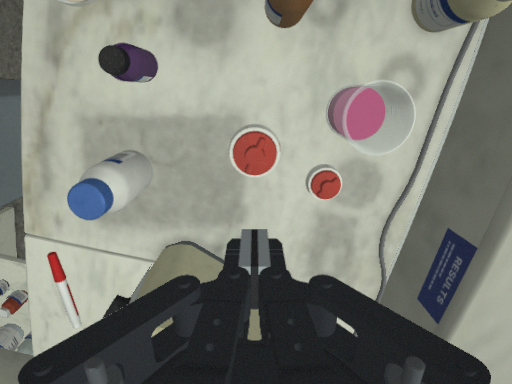

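The large red timer is at (255,152), against a prediction of (250,154). The small red one stays off to the right at (325,184). I'm coming down on the large one.

Call:
{"method": "drive_tool", "body": {"increments": [{"delta_pos": [8,1,0],"claw": 255,"delta_rot": [0,0,0]},{"delta_pos": [16,1,-1],"claw": 255,"delta_rot": [0,0,0]},{"delta_pos": [16,1,0],"claw": 255,"delta_rot": [0,0,0]},{"delta_pos": [16,1,0],"claw": 255,"delta_rot": [0,0,0]},{"delta_pos": [16,0,0],"claw": 255,"delta_rot": [0,0,0]},{"delta_pos": [16,0,0],"claw": 255,"delta_rot": [0,0,0]},{"delta_pos": [12,0,0],"claw": 255,"delta_rot": [0,0,0]},{"delta_pos": [6,0,0],"claw": 255,"delta_rot": [0,0,0]}]}}

```text
clock: 15.53
ee_pos: [603.0, 164.2, 130.5]
tcp_rot: [0.703, -0.076, 0.702, 0.083]
ft_force: [-0.3, 0.1, 0.0]
opening: 0.003
```

```bash
python3 -c "
from h import *
plan([608,157,75],8)
p=camera_params('wrist');i=capture('wrist');cv2.imwrite('pics/w8.png',i)
print(proj(p,(607,156,40)))
"
```

```text
j [0.15 0.31 0.19 1.46 0.01 1.5 ] pos [603.  164.2 130.5] tilt 0.5
[4.0, -1.0, 0.0] 0.0
[8.0, -1.0, 0.0] 0.0
[8.0, -1.0, 0.0] 0.0
[8.0, -1.0, 0.0] 0.0
[8.0, -1.0, 0.0] 0.0
[8.0, -1.0, 0.0] 0.0
[8.0, -1.0, 0.0] 0.0
[4.0, -1.0, 0.0] 0.0
[255.83079552 198.28528473]
```

View pics/w8.png

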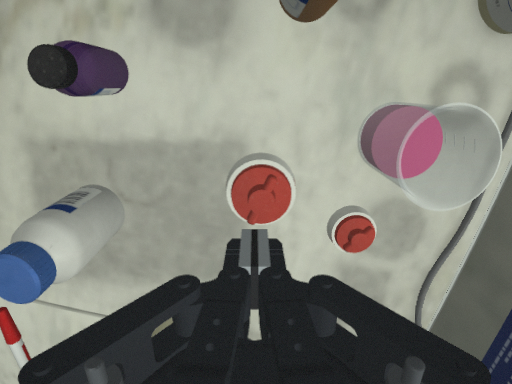

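Call:
{"method": "drive_tool", "body": {"increments": [{"delta_pos": [4,-1,1],"claw": 255,"delta_rot": [0,0,0]},{"delta_pos": [8,-1,1],"claw": 255,"delta_rot": [0,0,0]},{"delta_pos": [8,-1,1],"claw": 255,"delta_rot": [0,0,0]},{"delta_pos": [8,0,1],"claw": 255,"delta_rot": [0,0,0]},{"delta_pos": [8,0,1],"claw": 255,"delta_rot": [0,0,0]},{"delta_pos": [7,0,0],"claw": 255,"delta_rot": [0,0,0]},{"delta_pos": [4,0,0],"claw": 255,"delta_rot": [0,0,0]},{"delta_pos": [0,0,0],"claw": 255,"delta_rot": [0,0,0]}]}}

```text
clock: 16.25
ee_pos: [608.7, 164.2, 80.6]
tcp_rot: [0.704, -0.077, 0.701, 0.083]
ft_force: [0.1, -0.4, 0.0]
opening: 0.0
```

```bash
python3 -c "
from h import *
plan([609,158,73],1)
p=camera_params('wrist');i=capture('wrist');cv2.imwrite('pics/w9.png',i)
i=capture('side');cv2.imwrite('pics/s9.png',cv2.resize(i[120:290,180:380],None,fx=3.5,fy=3.5))
"
```

```text
j [0.15 0.33 0.13 1.36 0.01 1.5 ] pos [608.7 164.2  80.6] tilt 0.56
[8.0, -6.0, -1.0] 0.0
```

View pics/w9.png

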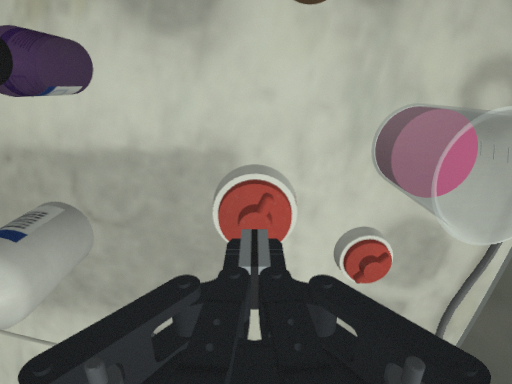

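View pics/s9.png

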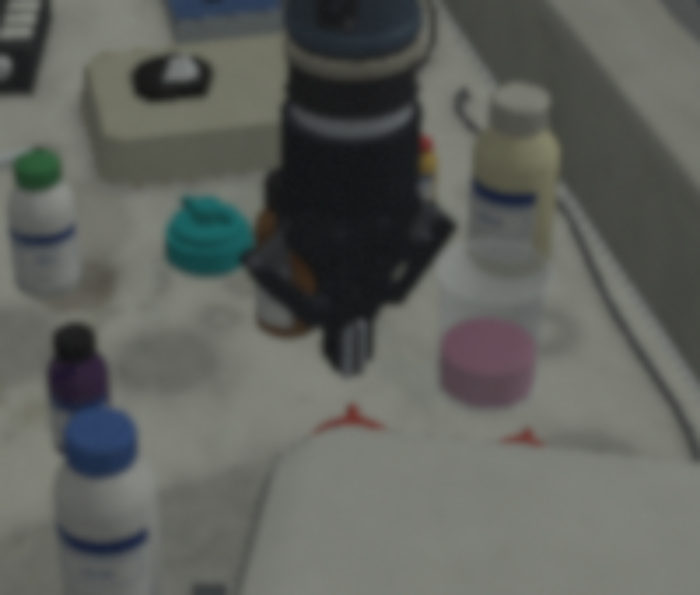

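The fingertips are over the grip bar: in the side crop they are at (350,370), with the bar's end at (352,410). I'm nudging slightly and then dwelling.

Call:
{"method": "drive_tool", "body": {"increments": [{"delta_pos": [3,-2,0],"claw": 255,"delta_rot": [0,0,0]},{"delta_pos": [2,-1,0],"claw": 255,"delta_rot": [0,0,0]},{"delta_pos": [0,0,0],"claw": 255,"delta_rot": [0,0,0]},{"delta_pos": [0,0,0],"claw": 255,"delta_rot": [0,0,0]},{"delta_pos": [0,0,0],"claw": 255,"delta_rot": [0,0,0]},{"delta_pos": [0,0,0],"claw": 255,"delta_rot": [0,0,0]},{"delta_pos": [0,0,0],"claw": 255,"delta_rot": [0,0,0]},{"delta_pos": [0,0,0],"claw": 255,"delta_rot": [0,0,0]}]}}

```text
clock: 17.02
ee_pos: [611.7, 161.1, 78.9]
tcp_rot: [0.706, -0.077, 0.699, 0.083]
ft_force: [0.3, 0.2, 0.0]
opening: -0.0
```

Call:
{"method": "drive_tool", "body": {"increments": [{"delta_pos": [0,0,0],"claw": 255,"delta_rot": [0,0,0]},{"delta_pos": [0,0,0],"claw": 255,"delta_rot": [0,0,0]},{"delta_pos": [0,0,0],"claw": 255,"delta_rot": [0,0,0]},{"delta_pos": [0,0,0],"claw": 255,"delta_rot": [0,0,0]},{"delta_pos": [0,0,0],"claw": 255,"delta_rot": [0,0,0]},{"delta_pos": [0,0,0],"claw": 255,"delta_rot": [0,0,0]},{"delta_pos": [0,0,0],"claw": 255,"delta_rot": [0,0,0]},{"delta_pos": [0,0,0],"claw": 255,"delta_rot": [0,0,0]}]}}

```text
clock: 17.68
ee_pos: [611.7, 161.3, 79.1]
tcp_rot: [0.706, -0.077, 0.699, 0.084]
ft_force: [-0.4, -0.3, 0.3]
opening: -0.0
```

Call:
{"method": "drive_tool", "body": {"increments": [{"delta_pos": [0,0,0],"claw": 255,"delta_rot": [0,0,0]},{"delta_pos": [0,0,0],"claw": 255,"delta_rot": [0,0,0]},{"delta_pos": [0,0,0],"claw": 255,"delta_rot": [0,0,0]},{"delta_pos": [0,0,0],"claw": 255,"delta_rot": [0,0,0]},{"delta_pos": [0,0,0],"claw": 255,"delta_rot": [0,0,0]},{"delta_pos": [0,0,0],"claw": 255,"delta_rot": [0,0,0]},{"delta_pos": [0,0,0],"claw": 255,"delta_rot": [0,0,0]},{"delta_pos": [0,0,0],"claw": 255,"delta_rot": [0,0,0]}]}}

```text
clock: 18.35
ee_pos: [611.7, 161.3, 79.0]
tcp_rot: [0.706, -0.077, 0.699, 0.084]
ft_force: [-0.2, 0.6, 0.5]
opening: 0.001
```

Call:
{"method": "drive_tool", "body": {"increments": [{"delta_pos": [0,0,0],"claw": 255,"delta_rot": [0,0,0]},{"delta_pos": [0,0,0],"claw": 255,"delta_rot": [0,0,0]},{"delta_pos": [0,0,0],"claw": 255,"delta_rot": [0,0,0]},{"delta_pos": [0,0,0],"claw": 255,"delta_rot": [0,0,0]},{"delta_pos": [0,0,0],"claw": 255,"delta_rot": [0,0,0]},{"delta_pos": [0,0,0],"claw": 255,"delta_rot": [0,0,0]},{"delta_pos": [0,0,0],"claw": 255,"delta_rot": [0,0,0]},{"delta_pos": [0,0,0],"claw": 255,"delta_rot": [0,0,0]}]}}

```text
clock: 19.02
ee_pos: [611.7, 161.3, 79.1]
tcp_rot: [0.706, -0.077, 0.699, 0.084]
ft_force: [0.7, -0.7, -1.1]
opening: -0.005
```

```bash
python3 -c "
from h import *
i=capture('wrist');cv2.imwrite('pics/w10.png',i)
s=get_state();print(s['clock'],s['ee_pos'],abs(s['qvel']).max())
"
```

```text
19.0667 [611.71098296 161.25678373  79.07767084] 0.0009093616971123182
```

View pics/w10.png

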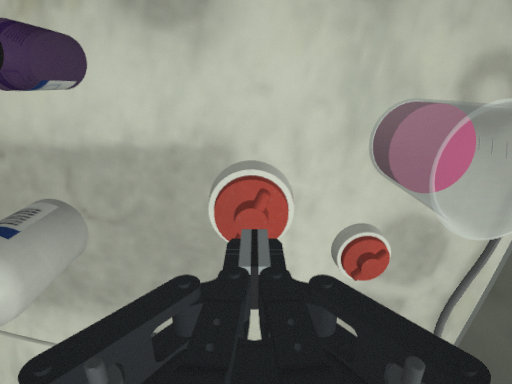

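```bash
python3 -c "
from h import *
p=camera_params('wrist')
print(atz(p,251,209,36), get_state()['ee_pos'])
cv2.imwrite('pics/t10.png',capture('top'))
a=cv2.imread('pics/top0.png');b=cv2.imread('pics/t10.png')
cv2.imwrite('pics/cmp.png',np.vstack([cv2.resize(x[115:260,160:350],None,fx=2,fy=2) for x in (a,b)]))
"
```

```text
[610.28390917 162.14881655  36.        ] [611.71098296 161.25678373  79.07767084]
```

View pics/cmp.png

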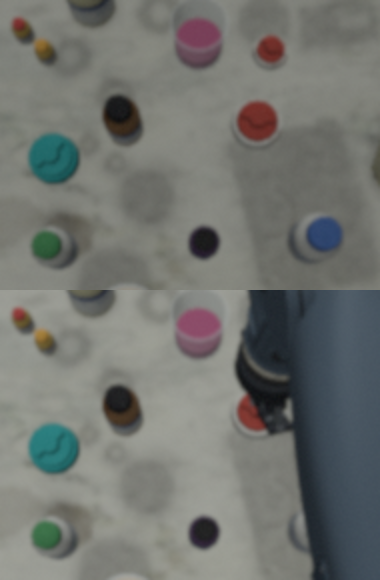

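Nothing in view has moved, and the wrist camera puts the timer's middle within about 2 mm of the fingertips. I'm handing in.

```bash
python3 -c "
from station import *
print(close_job())"
```

```text
the job is handed in; nothing more can be done
None
```

I pointed with the fingers shut at the brown cap, then the violet cap, then the larger red timer. I held each for more than 2 s and travelled between them with the fingertips about 240–260 mm above the bench. I handed the job in at about 19 s, still pointing at the timer; the hand-in reports no verdict.

- **Fingertip heights:** by measured pose, the fingertips stood about 30 mm above the brown cap, 29 mm above the violet cap and 34 mm above the timer top. The grasp point is 19 mm higher in each case.
- **Centring at the timer:** the last wrist picture put the timer's middle about 2 mm from the fingertips, while the first top-camera measurement put it about 7 mm away. The cameras disagreed by up to about 8 mm in places, well inside the 25 mm allowed.
- **Nothing moved or touched:** brown, violet and green looked unmoved in the last top picture. There the arm hid most of the blue-capped bottle and part of the timer, but the wrist view showed the timer upright. The force readings never rose above the noise, about 1 N. That noise is above the 0.3 N contact limit, so they cannot rule out a very light touch.

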